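# Go / no-go check of a furnace guide bushing

## Robot

A 7-joint arm with a two-finger parallel gripper is mounted at the origin on the work surface. World frame = base frame: x ahead of the robot, y to its left, z up, the work surface at z = 0. Lengths are in m, angles in degrees, forces in N, time in s.
With the tool pointing down it reaches from about 0.425 to 0.875 m from the base axis. Payload 4.7 kg.
Tool frame: the origin (TCP) lies midway between the tips of the shut fingers; the grasp point (between the pads) lies 19 mm behind it; z points along the fingers, y is the line along which they close (so a half turn about z gives the same grasp; the last joint's range is limited). The gripper opens to 87 mm and grips with 3 to 60 N. Pads are 19 mm wide; open, the fingers measure 117 mm over their backs; the gripper's body (75 mm by 190 mm) begins 51 mm behind the grasp point.
Start: joints at [-75.968, 18.392, -4.016, 83.108, 1.295, 78.541, -3.26], TCP at [0.149, 0.633, 0.223] pointing down, gripper open.
Joint ranges: [-163.93, 163.93], [-17.29, 119.83], [-79.2, 71.16], [3.27, 140.29], [-89.18, 269.18], [5.43, 117.66], [-154.24, 154.24]. Speed limits (degrees/s): [147.25, 147.25, 180, 180, 180, 180, 180].

## Interface

Orientations are given as [roll, pitch, yaw] about the fixed x, y, z axes, in that order (R = Rz(yaw) Ry(pitch) Rx(roll)).
In Python, from cell import env gives the robot as it stands. The module is installed in compiled form; this text tells all that it offers.
- The arm moves only by the tool send_rows, never from a script. Its argument "series" is a list of rows, each an object with "travel": the shift along the tool's x, y, z in cm, a list of three; "dr": the turn, a rotation vector about the tool's x, y, z in degrees, a list of three; "claw": the finger opening in cm, from 0 to 8.7. In form: [{"travel": [tx, ty, tz], "dr": [wx, wy, wz], "claw": claw}, ...]. A call has 1 to 12 rows; each row is the pose to reach, as a shift and turn from the pose commanded when the call began, along the tool's axes at that moment; what a row does not reach only later rows make up. A row lasts 1/12 s, in which the tool goes at most 41.7 mm and 7.16 degrees, less where a joint would pass 70% of its speed; a pose out of reach is approached as far as the arm can. A call with a gripper value outside its range is refused whole. The fingers move at their own pace and stop on an object; "grip_force" is the grip in N (left out, the last holds). Time passes only in rows, so rows that repeat a pose let the fingers close. It gives the time, the measured TCP pose, the force and the opening at its end, in the units of the state.
- env.get_obs(): the state, without advancing time (a new reading comes with each control period).
- env.read_camera(name): name is "side" or "top"; returns the picture (480x640x3 uint8, blue, green, red); there is no depth.
- env.calibration(name): a dict with "fx", "fy", "cx", "cy" (pixels), "cam_to_world" (4x4, takes a point from camera to world coordinates). Camera axes: x right, y down, z forward; pixel columns grow to the right and rows downward; lengths in m; the calibration is good to about 2 mm. A picture is of the moment at which its call begins. calibration takes no time and is no camera call.
- env.sign_off(): hands the job in, once; it reports no verdict.
The state is a dict: "time_s": time; "qpos": joint angles; "joint_velocities": joint speeds; "effort": joint torques, N m; "tool_pos": TCP position; "tool_rot": TCP orientation; "force": force on the tool from outside, world axes, zero at the start; "wrist_torque": the same for the moment, N m; "grip_width": finger opening in m.
Only numpy, scipy, OpenCV 4.12 (cv2) and the standard library are available. Lean on these libraries where they do the work, as an engineer would, in place of code of your own. Each camera call takes 0.05 s, during which the arm holds its last target. There are 200 camera calls.

## Task

Check the bore of the press furnace's guide bushing (the thick-walled tube on a square flange, not the thin casting ring) with the two-footed limit gauge: put its thin go foot fully home into the bore, then take it out and set its thick no-go foot squarely on the mouth of the same bore for a moment, touching the rim, to confirm that it does not go in. Then stand the gauge back on both feet in the middle of its round cork mat, and leave the casting ring where it stands.

Things in the scene. Friction and masses are not known exactly. Their poses are not given: they have to be found in the camera images.
- gauge: Loose metal gauge, about 0.35 kg: bar 146x26x12 mm on two round feet 34 mm long. Origin midway between the feet's ends, z up, x along the bar: at x=+55 the thin go foot (26 mm dia., last 12 mm tapers to 14), at x=-55 the thick no-go foot (42 mm dia., flat). Bar at z 34 to 46 mm; on it, centred, a black handle 30x30 mm, sides along x and y, z 46 to 100 mm; balance within 10 mm of it. Stands on the mat, any yaw.
- bushing: Fixed steel bushing: square flange 90x90x10 mm, corner bolts, and on it an upright tube, 60 mm outer dia., flat rim 60 mm above the table. Open bore 34 mm dia., 50 mm deep: the go foot enters with 4 mm of room all round until the bar lies on the rim (34 mm deep); the no-go foot is 8 mm too wide. Origin: centre of the underside, on the bore's axis; z up.
- mat: Fixed round cork mat, 220 mm diameter, 4 mm thick, flat on the table; the gauge stands on it at the start and again at the end. Origin: centre of its underside.
- casting_ring: Loose dental casting ring standing upright: a plain thin-walled steel tube without flange, 72 mm outer and 66 mm inner diameter, 55 mm tall, about 0.25 kg. Not part of the check: leave it alone. Origin: centre of its underside.
Mind the look-alikes: they are no part of the job. What is shaped like the gauge but red or yellow is not meant.

How it is judged (in metres and radians):
On the way, in this order (a step that is already met when the one before it is completed fails the run):
1. the go foot is fully home in the bushing: bar within 6 mm of the rim, foot within 10 mm of the bore axis, upright within 11 degrees (x of bushing in the frame of gauge between 0.045 and 0.065 m and y of bushing in the frame of gauge between -0.01 and 0.01 m and z of bushing in the frame of gauge above -0.032 m and angle between gauge's own z axis and vertical below 0.2 rad), for 0.2 s.
2. the no-go foot touches the mouth of the bore without entering: within 12 mm of its axis along and across the bar, end within 6 mm of the rim height, upright within 11 degrees (x of bushing in the frame of gauge between -0.067 and -0.043 m and y of bushing in the frame of gauge between -0.012 and 0.012 m and z of bushing in the frame of gauge between -0.066 and -0.054 m and angle between gauge's own z axis and vertical below 0.2 rad and contact force between gauge and bushing above 0.5 N), for 0.3 s.
At the end, for the whole second after the job is handed in: The gauge stands still on both feet on the round mat, its middle within 40 mm of the mat's centre, its origin at the height of the mat's top within 5 mm (0 to 9 mm above the mat's underside), upright within 11 degrees (horizontal distance between gauge and mat below 0.04 m and angle between gauge's own z axis and vertical below 0.2 rad and z of gauge in the frame of mat between 0 and 0.009 m and linear speed of gauge below 0.02 m/s); the robot touches nothing.
It fails at once if the casting ring is shoved more than 30 mm or knocked over (distance of casting_ring from where it was at the start of the episode above 0.03 m or angle between casting_ring's own z axis and vertical above 0.5 rad).
It also fails if it takes over 51 s, if anything falls off the work surface, if the arm or the gripper's body presses on something with over 40 N, if the wrist force passes 120 N, or if a joint passes its speed limit or range.

## Working session

There is one attempt and no reset: what is moved stays moved. The work goes in short steps, Python scripts to look and compute and a tool call to move; the robot and the scene stay as the last step left them, time stands still between calls to the robot, and variables do not carry over. Pictures are saved under pics/ and viewed, on a budget of 10 in all, crops included, one or two more only if the job needs it, and the job is handed in when it is done.

Besides the shell and the picture viewer there is one more tool, called after "Request:" in YAML: its name, and indented under it one key for each argument. send_rows: Moves the arm, as the interface text tells. Its arguments: {"type":"object","properties":{"series":{"type":"array"},"grip_force":{"type":"number"}},"required":["series"]}

```bash
mkdir -p pics; python3 - <<'E'
from cell import env
import cv2
print(env.get_obs())
for n in("side","top"):
    cv2.imwrite(f"pics/{n}0.png",env.read_camera(n)); print(n,env.calibration(n))
E
```

```text
{'time_s': 0.0, 'qpos': array([-75.96741679,  18.43817041,  -4.01630941,  83.17504794,
         1.29473483,  78.54146796,  -3.26220815]), 'joint_velocities': array([ 0.12287739, -0.04399916,  0.05686531,  0.08172044,  0.02458091,
        0.06608321, -0.01716282]), 'effort': array([-3.56591645e-04, -4.91266072e+01, -4.04022820e-01, -3.12536967e+01,
       -6.38732314e-02,  4.33907867e-02,  1.69855557e-04]), 'tool_pos': array([0.14861308, 0.63220758, 0.22147043]), 'tool_rot': array([-1.79890547e+02,  5.32105140e-03,  1.66775652e+02]), 'force': array([-0.97087744, -0.29967268, -0.74678724]), 'wrist_torque': array([-0.01410093,  0.04143399, -0.02152255]), 'grip_width': 0.08731026118390826}
side {'fx': 565.8884558745507, 'fy': 565.8884558745507, 'cx': 323.0001696228318, 'cy': 229.57409297251488, 'cam_to_world': array([[ 0.97125636, -0.15514588,  0.18052931,  0.21493589],
       [-0.23796384, -0.61419243,  0.75242333, -0.82191374],
       [-0.00585565, -0.7737554 , -0.63345742,  0.83987459],
       [ 0.        ,  0.        ,  0.        ,  1.        ]])}
top {'fx': 531.0314642204572, 'fy': 531.0314642204572, 'cx': 317.3787818345541, 'cy': 239.61532137487055, 'cam_to_world': array([[ 0.01003372, -0.99874095,  0.04915118,  0.3721732 ],
       [-0.99992265, -0.00966004,  0.00783425,  0.10925361],
       [-0.00734958, -0.04922598, -0.99876063,  1.25470022],
       [ 0.        ,  0.        ,  0.        ,  1.        ]])}
```

View pics/top0.png

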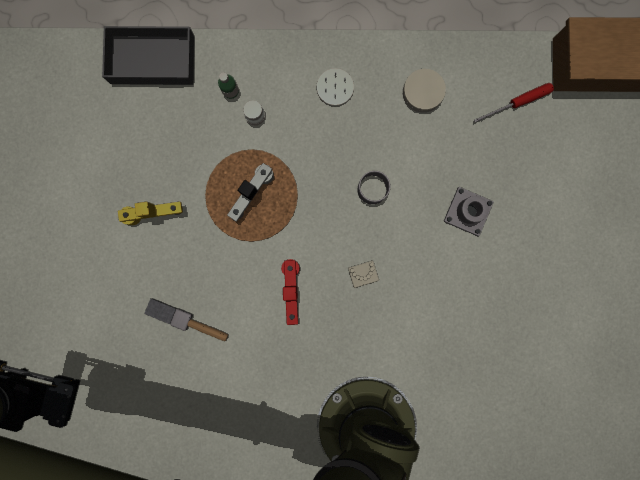

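View pics/side0.png

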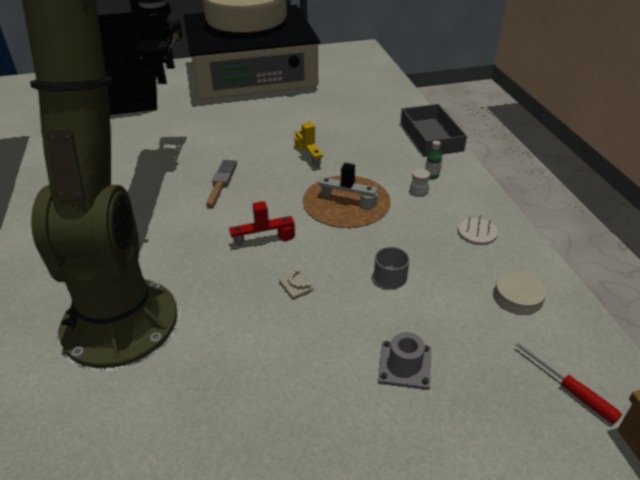

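Top view: the grey gauge is on the cork mat (handle 248,190; fat foot end 265,172; thin end 236,213). Look-alikes are the yellow one (150,210) and the red one (291,292). The bushing with its square flange is at (472,210), and the casting ring without a flange is at (374,188). I choose the grey gauge and the flanged bushing, and check both in one crop.

```bash
cat > h.py <<'E'
import numpy as np, cv2
from cell import env
def ray(n,u,v):
    c=env.calibration(n);T=c["cam_to_world"]
    d=T[:3,:3]@np.array([(u-c["cx"])/c["fx"],(v-c["cy"])/c["fy"],1.]);return T[:3,3],d
def onz(n,u,v,z):
    o,d=ray(n,u,v);return (o+d*(z-o[2])/d[2])
def proj(n,p):
    c=env.calibration(n);T=c["cam_to_world"];q=T[:3,:3].T@(np.asarray(p)-T[:3,3])
    return np.array([c["fx"]*q[0]/q[2]+c["cx"],c["fy"]*q[1]/q[2]+c["cy"]])
E
python3 - <<'E'
from h import *
im=cv2.imread("pics/top0.png"); sd=cv2.imread("pics/side0.png")
c=lambda i,x,y,w,h,k:cv2.resize(i[y:y+h,x:x+w],None,fx=k,fy=k,interpolation=cv2.INTER_CUBIC)
a=c(im,200,145,100,100,4);b=c(im,430,170,80,80,5); d=c(sd,300,150,100,75,4);e=c(sd,370,320,80,60,5)
cv2.imwrite("pics/crop.png",np.vstack([np.hstack([a,b]),np.hstack([d,e[:300]])])[:700][:, :800][:600] if 0 else cv2.resize(np.vstack([np.hstack([a,b]),np.hstack([d,e])]),(685,600)))
hsv=cv2.cvtColor(im,cv2.COLOR_BGR2HSV)
m=cv2.inRange(hsv,(3,80,40),(20,255,255)); m[:140]=0;m[250:]=0;m[:,:195]=0;m[:,305:]=0
cn=max(cv2.findContours(m,cv2.RETR_EXTERNAL,cv2.CHAIN_APPROX_NONE)[0],key=cv2.contourArea)
hull=cv2.convexHull(cn);(u,v),ax,_=cv2.fitEllipse(hull);mat=onz("top",u,v,.004);print("mat",(u,v),ax,mat)
g=np.zeros_like(m);cv2.fillPoly(g,[hull],255);g=cv2.erode(g,np.ones((7,7)))
bar=cv2.inRange(hsv,(0,0,90),(179,60,255))&g
pts=cv2.findNonZero(bar);r=cv2.minAreaRect(pts);print("bar",r)
bx=np.array([onz("top",*p,.05) for p in cv2.boxPoints(r)]);print(bx,bx.mean(0))
blk=cv2.inRange(hsv,(0,0,0),(179,255,45))&g
for q in cv2.findContours(blk,cv2.RETR_EXTERNAL,cv2.CHAIN_APPROX_NONE)[0]:
    if cv2.contourArea(q)>20:print("blk",cv2.minAreaRect(q),cv2.contourArea(q))
gray=cv2.GaussianBlur(im[:,:,1],(3,3),0)
m=(np.zeros_like(gray));s=im[170:250,430:510]
print("hough",[cv2.HoughCircles(cv2.resize(s[:,:,1],None,fx=4,fy=4,interpolation=cv2.INTER_CUBIC),cv2.HOUGH_GRADIENT,1,20,param1=100,param2=18,minRadius=a,maxRadius=b) for a,b in((22,40),(45,70))])
E
```

```text
mat (251.02980041503906, 194.99024963378906) (91.32142639160156, 92.09883117675781) [0.5380929  0.27738035 0.004     ]
bar ((248.55609130859375, 190.859619140625), (17.31487464904785, 64.66023254394531), 39.143985748291016)
[[0.49589307 0.33818354 0.05      ]
 [0.61203646 0.24676935 0.05      ]
 [0.58708557 0.21564896 0.05      ]
 [0.47118432 0.30708073 0.05      ]] [0.54154986 0.27692065 0.05      ]
blk ((254.0482940673828, 184.3206787109375), (20.927461624145508, 37.619606018066406), 41.6335334777832) 233.5
hough [array([[[180.5, 154.5,  29.9]]], dtype=float32), array([[[180.5, 155.5,  51.2],
        [159.5, 177.5,  48.1]]], dtype=float32)]
```

View pics/crop.png

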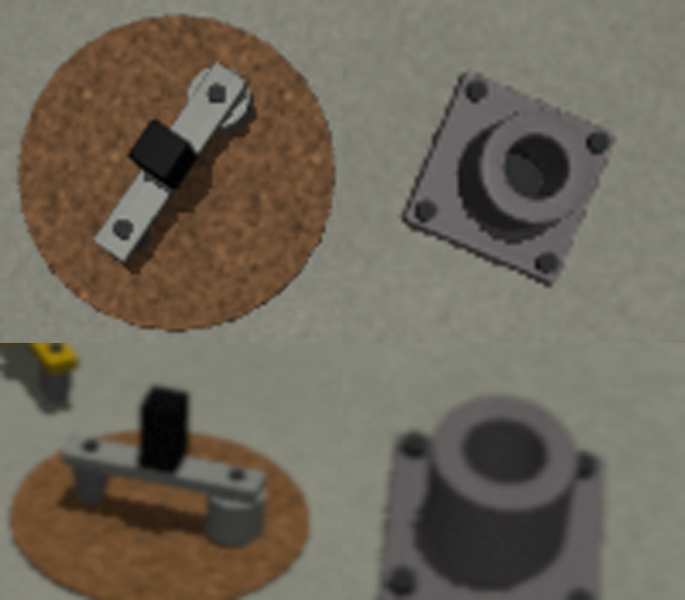

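Crop: grey gauge with its fat foot at the upper right, and the flanged thick-walled bushing. Both choices are confirmed. Now the positions.

```bash
python3 - <<'E'
from h import *
im=cv2.imread("pics/top0.png")
# dark dots on bar via centroid near guesses
G=im[:,:,1].astype(float)
def dot(u,v,r=4):
    y,x=np.mgrid[int(v)-r:int(v)+r+1,int(u)-r:int(u)+r+1];w=np.clip(120-G[y,x],0,None);return (x*w).sum()/w.sum(),(y*w).sum()/w.sum()
a,b=(263,172),(235.6,212)
print(dot(*a),dot(*b))
A=onz("top",*a,.05);B=onz("top",*b,.05);print("thick",A,"thin",B,"mid",(A+B)/2,"L",np.linalg.norm(A-B),"yaw",np.degrees(np.arctan2(*(B-A)[1::-1])))
print("handle",onz("top",247.3,188.7,.104))
print("bushing top",onz("top",474.8,208.4,.06),"side",onz("side",408,345,.06))
print("ring",onz("top",373.5,187,.055))
t=onz("top",474.8,208.4,.06);print(proj("side",t))
E
```

```text
(np.float64(263.02865329512895), np.float64(172.1862464183381)) (np.float64(235.43808995002777), np.float64(211.4880621876735))
thick [0.5851059  0.24464602 0.05      ] thin [0.49268777 0.30577513 0.05      ] mid [0.53889684 0.27521057 0.05      ] L 0.11080558835531262 yaw 146.51773119491372
handle [0.53855093 0.27230712 0.104     ]
bushing top [ 0.50484593 -0.23551678  0.06      ] side [ 0.50513585 -0.23968604  0.06      ]
ring [ 0.55209108 -0.00760199  0.055     ]
[407.00464921 343.19791971]
```

Bushing: top and side rays agree to 4 mm. The dots are 110.8 mm apart against 110 nominal. I'll go above the gauge, with the tool x along the gauge x (yaw 146.5).

Request:
send_rows:
  series:
    - {"travel": [-3, -1.7, 0.4], "dr": [0, 0, 2], "claw": 8.7}
    - {"travel": [-46.2, -25.9, 6.2], "dr": [0, 0, 20.3], "claw": 8.7}
    - {"travel": [-46.2, -25.9, 6.2], "dr": [0, 0, 20.3], "claw": 8.7}
    - {"travel": [-46.2, -25.9, 6.2], "dr": [0, 0, 20.3], "claw": 8.7}
    - {"travel": [-46.2, -25.9, 6.2], "dr": [0, 0, 20.3], "claw": 8.7}
    - {"travel": [-46.2, -25.9, 6.2], "dr": [0, 0, 20.3], "claw": 8.7}
    - {"travel": [-46.2, -25.9, 6.2], "dr": [0, 0, 20.3], "claw": 8.7}
    - {"travel": [-46.2, -25.9, 6.2], "dr": [0, 0, 20.3], "claw": 8.7}
    - {"travel": [-46.2, -25.9, 6.2], "dr": [0, 0, 20.3], "claw": 8.7}
    - {"travel": [-46.2, -25.9, 6.2], "dr": [0, 0, 20.3], "claw": 8.7}
    - {"travel": [-46.2, -25.9, 6.2], "dr": [0, 0, 20.3], "claw": 8.7}
    - {"travel": [-46.2, -25.9, 6.2], "dr": [0, 0, 20.3], "claw": 8.7}

```text
time_s: 1.1
tool_pos: [0.5107, 0.3002, 0.1648]
tool_rot: [-180.0, -0.0, 146.5]
force: [0.4, 0.8, 0.3]
grip_width: 0.0866
```

Request:
send_rows:
  series:
    - {"travel": [0, 0, 0], "dr": [0, 0, 0], "claw": 8.7}
    - {"travel": [0, 0, 0], "dr": [0, 0, 0], "claw": 8.7}
    - {"travel": [0, 0, 0], "dr": [0, 0, 0], "claw": 8.7}

```text
time_s: 1.35
tool_pos: [0.5093, 0.3021, 0.1647]
tool_rot: [-180.0, -0.1, 146.5]
force: [-1.0, 0.8, -0.4]
grip_width: 0.0868
```

Request:
send_rows:
  series:
    - {"travel": [-2, -0.3, 0], "dr": [0, 0, 0], "claw": 8.7}
    - {"travel": [-4, -0.6, 0.5], "dr": [0, 0, 0], "claw": 8.7}
    - {"travel": [-4, -0.6, 2], "dr": [0, 0, 0], "claw": 8.7}
    - {"travel": [-4, -0.6, 4], "dr": [0, 0, 0], "claw": 8.7}
    - {"travel": [-4, -0.6, 6], "dr": [0, 0, 0], "claw": 8.7}
    - {"travel": [-4, -0.6, 8], "dr": [0, 0, 0], "claw": 8.7}
    - {"travel": [-4, -0.6, 9.5], "dr": [0, 0, 0], "claw": 8.7}
    - {"travel": [-4, -0.6, 10.4], "dr": [0, 0, 0], "claw": 8.7}
    - {"travel": [-4, -0.6, 10.4], "dr": [0, 0, 0], "claw": 8.7}
    - {"travel": [-4, -0.6, 10.4], "dr": [0, 0, 0], "claw": 8.7}

```text
time_s: 2.18
tool_pos: [0.5391, 0.276, 0.0613]
tool_rot: [-180.0, -0.0, 146.6]
force: [0.6, 0.1, 0.6]
grip_width: 0.0871
```

```bash
python3 - <<'E'
from h import *
o=env.get_obs();print(o["tool_pos"],o["tool_rot"])
t=env.read_camera("top");s=env.read_camera("side")
c=lambda i,x,y,w,h,k:cv2.resize(i[y:y+h,x:x+w],None,fx=k,fy=k,interpolation=cv2.INTER_CUBIC)
cv2.imwrite("pics/g1.png",np.hstack([c(t,190,135,120,120,3),c(s,270,80,140,140,18/7)]))
E
```

```text
[0.53911548 0.27604944 0.06133882] [-1.79997303e+02 -3.07094698e-02  1.46585001e+02]
```

View pics/g1.png

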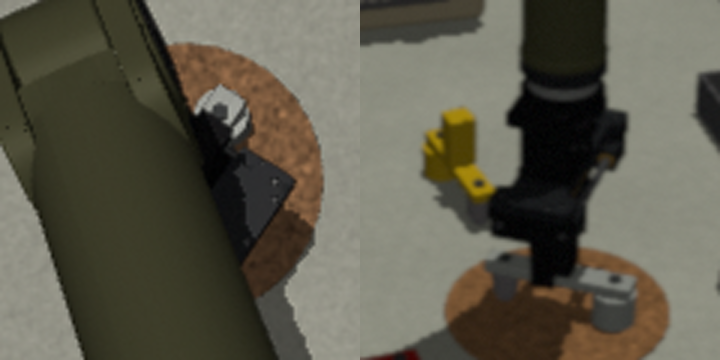

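The gripper straddles the handle in line with the bar, with the yellow look-alike well behind. Close and lift a little.

Request:
send_rows:
  series:
    - {"travel": [0, 0, 0], "dr": [0, 0, 0], "claw": 0}
    - {"travel": [0, 0, 0], "dr": [0, 0, 0], "claw": 0}
    - {"travel": [0, 0, 0], "dr": [0, 0, 0], "claw": 0}
    - {"travel": [0, 0, 0], "dr": [0, 0, 0], "claw": 0}
    - {"travel": [0, 0, 0], "dr": [0, 0, 0], "claw": 0}
    - {"travel": [0, 0, 0], "dr": [0, 0, 0], "claw": 0}
    - {"travel": [0, 0, 0], "dr": [0, 0, 0], "claw": 0}
    - {"travel": [0, 0, 0], "dr": [0, 0, 0], "claw": 0}
    - {"travel": [0, 0, 0], "dr": [0, 0, 0], "claw": 0}
    - {"travel": [0, 0, 0], "dr": [0, 0, 0], "claw": 0}
  grip_force: 40

```text
time_s: 3.12
tool_pos: [0.5398, 0.2749, 0.0612]
tool_rot: [180.0, -0.0, 146.5]
force: [0.1, 0.1, 0.0]
grip_width: 0.0297
```

Request:
send_rows:
  series:
    - {"travel": [0, 0, -0.5], "dr": [0, 0, 0], "claw": 0}
    - {"travel": [0, 0, -1.5], "dr": [0, 0, 0], "claw": 0}
    - {"travel": [0, 0, -3], "dr": [0, 0, 0], "claw": 0}
    - {"travel": [0, 0, -4.5], "dr": [0, 0, 0], "claw": 0}
    - {"travel": [0, 0, -6], "dr": [0, 0, 0], "claw": 0}
    - {"travel": [0, 0, -7.5], "dr": [0, 0, 0], "claw": 0}
    - {"travel": [0, 0, -9], "dr": [0, 0, 0], "claw": 0}
    - {"travel": [0, 0, -9.8], "dr": [0, 0, 0], "claw": 0}
    - {"travel": [0, 0, -10], "dr": [0, 0, 0], "claw": 0}
    - {"travel": [0, 0, -10], "dr": [0, 0, 0], "claw": 0}

```text
time_s: 3.95
tool_pos: [0.54, 0.2749, 0.1619]
tool_rot: [179.9, 0.0, 146.5]
force: [1.2, -0.2, -2.8]
grip_width: 0.03
```

Gauge held (width 30 mm, force −2.8 N). Carry it towards the bushing, above the ring's height.

Request:
send_rows:
  series:
    - {"travel": [-0.3, -0.4, 0], "dr": [0, 0, 0], "claw": 0}
    - {"travel": [-1.1, -1.6, 0], "dr": [0, 0, 0], "claw": 0}
    - {"travel": [-2.3, -3.3, 0], "dr": [0, 0, 0], "claw": 0}
    - {"travel": [-4, -5.8, 0], "dr": [0, 0, 0], "claw": 0}
    - {"travel": [-5.7, -8.2, 0], "dr": [0, 0, 0], "claw": 0}
    - {"travel": [-7.4, -10.7, 0], "dr": [0, 0, 0], "claw": 0}
    - {"travel": [-9.1, -13.2, 0], "dr": [0, 0, 0], "claw": 0}
    - {"travel": [-10.8, -15.6, 0], "dr": [0, 0, 0], "claw": 0}
    - {"travel": [-12.5, -18.1, 0], "dr": [0, 0, 0], "claw": 0}
    - {"travel": [-14.2, -20.6, 0], "dr": [0, 0, 0], "claw": 0}
    - {"travel": [-15.6, -22.6, 0], "dr": [0, 0, 0], "claw": 0}
    - {"travel": [-16.5, -23.9, 0], "dr": [0, 0, 0], "claw": 0}

```text
time_s: 4.95
tool_pos: [0.5439, -0.0211, 0.1605]
tool_rot: [-179.9, -0.0, 146.2]
force: [0.2, -0.4, -3.4]
grip_width: 0.0296
```

Request:
send_rows:
  series:
    - {"travel": [-0.5, -0.7, 0], "dr": [0, 0, 0], "claw": 0}
    - {"travel": [-1.5, -2.2, 0], "dr": [0, 0, 0], "claw": 0}
    - {"travel": [-2.8, -4, 0], "dr": [0, 0, 0], "claw": 0}
    - {"travel": [-4.3, -6.2, 0], "dr": [0, 0, 0], "claw": 0}
    - {"travel": [-5.8, -8.4, 0], "dr": [0, 0, 0], "claw": 0}
    - {"travel": [-7.5, -10.8, 0], "dr": [0, 0, 0], "claw": 0}
    - {"travel": [-9.2, -13.3, 0], "dr": [0, 0, 0], "claw": 0}
    - {"travel": [-10.9, -15.8, 0], "dr": [0, 0, 0], "claw": 0}
    - {"travel": [-12.4, -18, 0], "dr": [0, 0, 0], "claw": 0}
    - {"travel": [-13.6, -19.7, 0], "dr": [0, 0, 0], "claw": 0}
    - {"travel": [-14.2, -20.5, 0], "dr": [0, 0, 0], "claw": 0}
    - {"travel": [-14.4, -20.8, 0], "dr": [0, 0, 0], "claw": 0}

```text
time_s: 5.95
tool_pos: [0.5495, -0.2705, 0.1606]
tool_rot: [-179.9, -0.0, 146.3]
force: [0.4, 0.3, -2.7]
grip_width: 0.0302
```

Request:
send_rows:
  series:
    - {"travel": [0, 0, 1], "dr": [0, 0, 0], "claw": 0}
    - {"travel": [0, 0, 2], "dr": [0, 0, 0], "claw": 0}
    - {"travel": [0, 0, 2.5], "dr": [0, 0, 0], "claw": 0}
    - {"travel": [0, 0, 2.5], "dr": [0, 0, 0], "claw": 0}
    - {"travel": [0, 0, 2.5], "dr": [0, 0, 0], "claw": 0}

```text
time_s: 6.37
tool_pos: [0.5504, -0.2668, 0.1353]
tool_rot: [180.0, -0.1, 146.6]
force: [0.6, -0.1, -4.3]
grip_width: 0.0295
```

```bash
python3 - <<'E'
from h import *
o=env.get_obs();print(o["tool_pos"],o["tool_rot"])
t=env.read_camera("top");s=env.read_camera("side")
c=lambda i,x,y,w,h,k:cv2.resize(i[y:y+h,x:x+w],None,fx=k,fy=k,interpolation=cv2.INTER_CUBIC)
cv2.imwrite("pics/b1t.png",t);cv2.imwrite("pics/b1s.png",s)
cv2.imwrite("pics/b1.png",np.hstack([c(t,430,160,100,100,4),c(s,350,280,100,100,4)]))
E
```

```text
[ 0.55042978 -0.26678005  0.13529371] [ 1.79991847e+02 -1.05807844e-01  1.46588672e+02]
```

View pics/b1.png

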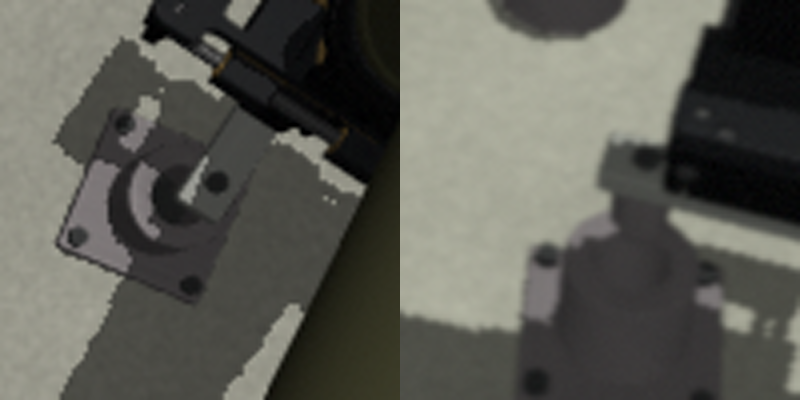

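The thin foot hangs just short of the bore. Its top dot is at (483.9,205.1) in the top view and (411.1,318.9) in the side view. Compute the offset in each view separately.

```bash
python3 - <<'E'
from h import *
for n,d,b in(("top",(483.9,205.1),(474.8,208.4)),("side",(411.1,318.9),(408,345))):
    D=onz(n,*d,.124);B=onz(n,*b,.06);e=(B-D)[:2];y=np.radians(146.5)
    print(n,D,B,"world",e,"toolxy cm",100*e@[np.cos(y),np.sin(y)],100*e@[np.sin(y),-np.cos(y)])
y=np.radians(146.5);print("expected dot",.5504+.055*np.cos(y),-.2668+.055*np.sin(y))
# refined bore centre from the first side picture
s=cv2.imread("pics/side0.png")[320:380,370:450,1];s=cv2.resize(s,None,fx=4,fy=4,interpolation=cv2.INTER_CUBIC)
for th in(60,65,70,75,80):
    m=(s<th).astype(np.uint8)*255
    for q in cv2.findContours(m,cv2.RETR_LIST,cv2.CHAIN_APPROX_NONE)[0]:
        if 1500<cv2.contourArea(q)<9000:(u,v),ax,_=cv2.fitEllipse(q);print(th,(u+.5)/4-.5+370,(v+.5)/4-.5+320,ax)
E
```

```text
top [ 0.50498883 -0.23645442  0.124     ] [ 0.50484593 -0.23551678  0.06      ] world [-0.00014291  0.00093764] toolxy cm 0.06366852197891171 0.07030106867488484
side [ 0.50568202 -0.23670421  0.124     ] [ 0.50513585 -0.23968604  0.06      ] world [-0.00054618 -0.00298183] toolxy cm -0.11903312505197028 -0.27879593968272376
expected dot 0.5045362797863058 -0.2364434658078368
60 407.5673027038574 344.91433906555176 (56.11095428466797, 76.55147552490234)
65 407.5442581176758 344.9120616912842 (57.84988021850586, 78.21916961669922)
70 407.54189682006836 344.9110927581787 (59.61598587036133, 79.93897247314453)
75 407.5442924499512 344.90901374816895 (61.34213638305664, 81.90068817138672)
80 407.54748153686523 344.9235038757324 (63.15547561645508, 83.87690734863281)
```

```bash
python3 - <<'E'
from h import *
for z in(.01,.014):print(onz("top",469.1,210.65,z),onz("side",405.5,361.4,z))
t=cv2.imread("pics/top0.png")[170:250,430:510,1];s=cv2.resize(t,None,fx=4,fy=4,interpolation=cv2.INTER_CUBIC)
e=cv2.HoughCircles
for n in range(5):
    r=cv2.HoughCircles(s,cv2.HOUGH_GRADIENT,1,20,param1=60+15*n,param2=15,minRadius=25,maxRadius=36);print(None if r is None else [((a+.5)/4-.5+430,(b+.5)/4-.5+170,c) for a,b,c in r[0][:2]])
E
```

```text
[ 0.50496939 -0.23656653  0.01      ] [ 0.50629771 -0.23645744  0.01      ]
[ 0.50454264 -0.2354552   0.014     ] [ 0.50489335 -0.23927934  0.014     ]
[(np.float32(474.75), np.float32(208.25), np.float32(29.9))]
[(np.float32(474.75), np.float32(208.25), np.float32(29.9))]
[(np.float32(474.75), np.float32(208.25), np.float32(29.9))]
[(np.float32(474.75), np.float32(208.25), np.float32(29.9))]
[(np.float32(474.75), np.float32(208.25), np.float32(29.9))]
```

Flange bolts and bore average to (0.505, −0.237), and the foot is at (0.505, −0.2365). That is well within the 4 mm clearance, so lower gently.

Request:
send_rows:
  series:
    - {"travel": [0, 0, 0.6], "dr": [0, 0, 0], "claw": 0}
    - {"travel": [0, 0, 1.2], "dr": [0, 0, 0], "claw": 0}
    - {"travel": [0, 0, 1.6], "dr": [0, 0, 0], "claw": 0}
    - {"travel": [0, 0, 2], "dr": [0, 0, 0], "claw": 0}
    - {"travel": [0, 0, 2.3], "dr": [0, 0, 0], "claw": 0}
    - {"travel": [0, 0, 2.6], "dr": [0, 0, 0], "claw": 0}
    - {"travel": [0, 0, 2.6], "dr": [0, 0, 0], "claw": 0}

```text
time_s: 7.05
tool_pos: [0.5501, -0.2683, 0.1094]
tool_rot: [-180.0, -0.1, 146.5]
force: [-0.7, -0.3, -3.4]
grip_width: 0.0295
```

Request:
send_rows:
  series:
    - {"travel": [0, 0, 0.3], "dr": [0, 0, 0], "claw": 0}
    - {"travel": [0, 0, 0.6], "dr": [0, 0, 0], "claw": 0}
    - {"travel": [0, 0, 0.9], "dr": [0, 0, 0], "claw": 0}
    - {"travel": [0, 0, 1.2], "dr": [0, 0, 0], "claw": 0}
    - {"travel": [0, 0, 1.2], "dr": [0, 0, 0], "claw": 0}

```text
time_s: 7.47
tool_pos: [0.5501, -0.2682, 0.0974]
tool_rot: [-180.0, -0.1, 146.5]
force: [0.4, -0.5, -3.6]
grip_width: 0.0301
```

Request:
send_rows:
  series:
    - {"travel": [0, 0, 0.3], "dr": [0, 0, 0], "claw": 0}
    - {"travel": [0, 0, 0.6], "dr": [0, 0, 0], "claw": 0}
    - {"travel": [0, 0, 0.9], "dr": [0, 0, 0], "claw": 0}
    - {"travel": [0, 0, 1.1], "dr": [0, 0, 0], "claw": 0}
    - {"travel": [0, 0, 1.3], "dr": [0, 0, 0], "claw": 0}
    - {"travel": [0, 0, 1.3], "dr": [0, 0, 0], "claw": 0}
    - {"travel": [0, 0, 1.3], "dr": [0, 0, 0], "claw": 0}
    - {"travel": [0, 0, 1.3], "dr": [0, 0, 0], "claw": 0}

```text
time_s: 8.13
tool_pos: [0.5506, -0.2685, 0.0853]
tool_rot: [180.0, 0.0, 146.5]
force: [-0.7, -0.1, -3.2]
grip_width: 0.0297
```

Request:
send_rows:
  series:
    - {"travel": [0, 0, 0.1], "dr": [0, 0, 0], "claw": 0}
    - {"travel": [0, 0, 0.2], "dr": [0, 0, 0], "claw": 0}
    - {"travel": [0, 0, 0.25], "dr": [0, 0, 0], "claw": 0}
    - {"travel": [0, 0, 0.25], "dr": [0, 0, 0], "claw": 0}
    - {"travel": [0, 0, 0.25], "dr": [0, 0, 0], "claw": 0}
    - {"travel": [0, 0, 0.25], "dr": [0, 0, 0], "claw": 0}

```text
time_s: 8.63
tool_pos: [0.5508, -0.2686, 0.0832]
tool_rot: [180.0, 0.0, 146.5]
force: [-0.7, 1.0, 1.2]
grip_width: 0.0296
```

```bash
python3 - <<'E'
from h import *
t=env.read_camera("top");s=env.read_camera("side")
c=lambda i,x,y,w,h,k:cv2.resize(i[y:y+h,x:x+w],None,fx=k,fy=k,interpolation=cv2.INTER_CUBIC)
cv2.imwrite("pics/in.png",np.hstack([c(t,430,160,100,100,4),c(s,350,280,100,100,4)]))
E
```

```text
(no output)
```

View pics/in.png

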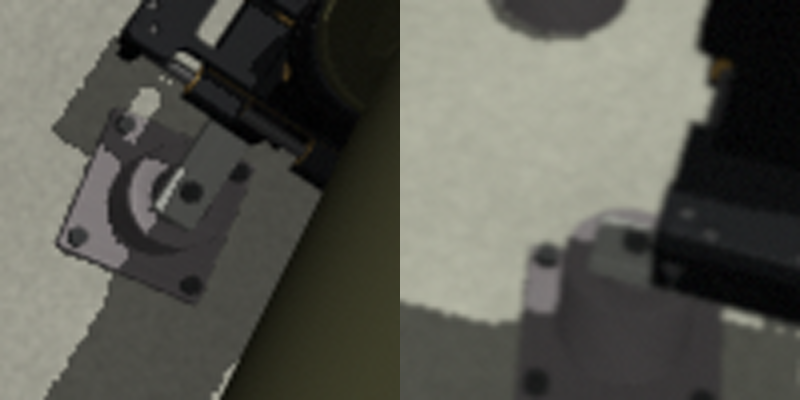

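Home: the bar lies flat on the rim, with contact showing in the force (+4.5 N change). Height 0.0832 matches. Lift out, shift 11 cm along the bar, and bring the no-go foot down.

Request:
send_rows:
  series:
    - {"travel": [0, 0, -0.4], "dr": [0, 0, 0], "claw": 0}
    - {"travel": [0, 0, -1.2], "dr": [0, 0, 0], "claw": 0}
    - {"travel": [0, 0, -2.2], "dr": [0, 0, 0], "claw": 0}
    - {"travel": [0, 0, -3.2], "dr": [0, 0, 0], "claw": 0}
    - {"travel": [0, 0, -4.4], "dr": [0, 0, 0], "claw": 0}
    - {"travel": [0, 0, -5.6], "dr": [0, 0, 0], "claw": 0}
    - {"travel": [0, 0, -6.2], "dr": [0, 0, 0], "claw": 0}
    - {"travel": [0, 0, -6.4], "dr": [0, 0, 0], "claw": 0}
    - {"travel": [0, 0, -6.4], "dr": [0, 0, 0], "claw": 0}

```text
time_s: 9.48
tool_pos: [0.551, -0.2686, 0.1477]
tool_rot: [180.0, 0.1, 146.5]
force: [0.3, -0.6, -3.0]
grip_width: 0.0297
```

Request:
send_rows:
  series:
    - {"travel": [0.5, 0, 0], "dr": [0, 0, 0], "claw": 0}
    - {"travel": [1.5, 0, 0], "dr": [0, 0, 0], "claw": 0}
    - {"travel": [3, 0, 0], "dr": [0, 0, 0], "claw": 0}
    - {"travel": [5, 0, 0], "dr": [0, 0, 0], "claw": 0}
    - {"travel": [7, 0, 0], "dr": [0, 0, 0], "claw": 0}
    - {"travel": [9, 0, 0], "dr": [0, 0, 0], "claw": 0}
    - {"travel": [10.4, 0, 0.5], "dr": [0, 0, 0], "claw": 0}
    - {"travel": [11, 0, 1.2], "dr": [0, 0, 0], "claw": 0}
    - {"travel": [11, 0, 1.8], "dr": [0, 0, 0], "claw": 0}
    - {"travel": [11, 0, 2], "dr": [0, 0, 0], "claw": 0}
    - {"travel": [11, 0, 2], "dr": [0, 0, 0], "claw": 0}
    - {"travel": [11, 0, 2], "dr": [0, 0, 0], "claw": 0}

```text
time_s: 10.48
tool_pos: [0.4593, -0.2083, 0.1265]
tool_rot: [-179.9, 0.0, 146.4]
force: [0.1, -0.8, -3.6]
grip_width: 0.0297
```

```bash
python3 - <<'E'
from h import *
o=env.get_obs();y=np.radians(146.5);print(o["tool_pos"],o["force"],"foot at",o["tool_pos"][:2]-.055*np.array([np.cos(y),np.sin(y)]))
t=env.read_camera("top");s=env.read_camera("side")
c=lambda i,x,y,w,h,k:cv2.resize(i[y:y+h,x:x+w],None,fx=k,fy=k,interpolation=cv2.INTER_CUBIC)
cv2.imwrite("pics/ng.png",np.hstack([c(t,430,160,100,100,4),c(s,350,280,100,100,4)]))
E
```

```text
[ 0.45931904 -0.20832723  0.1265262 ] [ 0.12229175 -0.79393248 -3.60347509] foot at [ 0.50518276 -0.23868376]
```

View pics/ng.png

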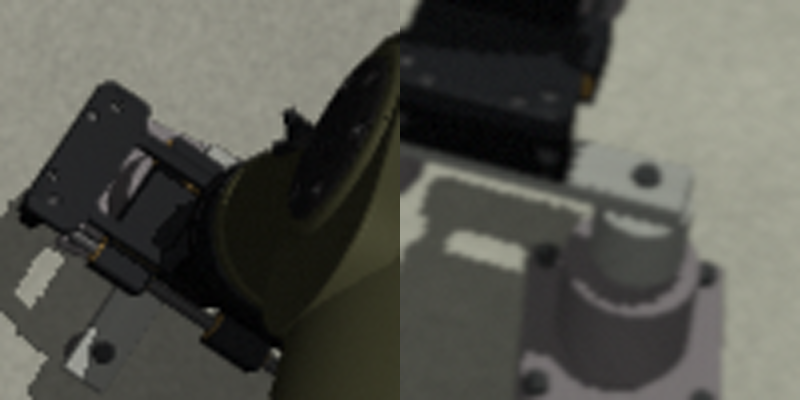

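The no-go foot hovers centred over the mouth: side view, bar dot at (411,324) above the bore. Set it down.

Request:
send_rows:
  series:
    - {"travel": [0, 0, 0.3], "dr": [0, 0, 0], "claw": 0}
    - {"travel": [0, 0, 0.6], "dr": [0, 0, 0], "claw": 0}
    - {"travel": [0, 0, 0.8], "dr": [0, 0, 0], "claw": 0}
    - {"travel": [0, 0, 0.9], "dr": [0, 0, 0], "claw": 0}
    - {"travel": [0, 0, 1], "dr": [0, 0, 0], "claw": 0}
    - {"travel": [0, 0, 1.05], "dr": [0, 0, 0], "claw": 0}
    - {"travel": [0, 0, 1.05], "dr": [0, 0, 0], "claw": 0}
    - {"travel": [0, 0, 1.05], "dr": [0, 0, 0], "claw": 0}
    - {"travel": [0, 0, 1.05], "dr": [0, 0, 0], "claw": 0}
    - {"travel": [0, 0, 1.05], "dr": [0, 0, 0], "claw": 0}

```text
time_s: 11.42
tool_pos: [0.4586, -0.2076, 0.1172]
tool_rot: [180.0, -0.0, 146.5]
force: [-4.2, 2.5, 5.0]
grip_width: 0.0296
```

Request:
send_rows:
  series:
    - {"travel": [0, 0, 0.05], "dr": [0, 0, 0], "claw": 0}
    - {"travel": [0, 0, 0.05], "dr": [0, 0, 0], "claw": 0}
    - {"travel": [0, 0, 0.05], "dr": [0, 0, 0], "claw": 0}
    - {"travel": [0, 0, 0.05], "dr": [0, 0, 0], "claw": 0}
    - {"travel": [0, 0, 0.05], "dr": [0, 0, 0], "claw": 0}
    - {"travel": [0, 0, 0.05], "dr": [0, 0, 0], "claw": 0}
    - {"travel": [0, 0, 0.05], "dr": [0, 0, 0], "claw": 0}

```text
time_s: 12.0
tool_pos: [0.4586, -0.2076, 0.1171]
tool_rot: [180.0, -0.1, 146.5]
force: [-5.6, 2.4, 9.4]
grip_width: 0.0297
```

Request:
send_rows:
  series:
    - {"travel": [0, 0, -0.3], "dr": [0, 0, 0], "claw": 0}
    - {"travel": [0, 0, -0.8], "dr": [0, 0, 0], "claw": 0}
    - {"travel": [0, 0, -1.6], "dr": [0, 0, 0], "claw": 0}
    - {"travel": [0, 0, -2.6], "dr": [0, 0, 0], "claw": 0}
    - {"travel": [0, 0, -3.6], "dr": [0, 0, 0], "claw": 0}
    - {"travel": [0, 0, -4.3], "dr": [0, 0, 0], "claw": 0}
    - {"travel": [0, 0, -4.5], "dr": [0, 0, 0], "claw": 0}
    - {"travel": [0, 0, -4.5], "dr": [0, 0, 0], "claw": 0}

```text
time_s: 12.67
tool_pos: [0.4595, -0.2078, 0.1617]
tool_rot: [179.9, 0.1, 146.5]
force: [0.5, 0.0, -4.2]
grip_width: 0.0296
```

13 N on the rim and no entry. Carry the gauge back to the mat.

Request:
send_rows:
  series:
    - {"travel": [0.2, 0.5, 0], "dr": [0, 0, 0], "claw": 0}
    - {"travel": [0.7, 1.5, 0], "dr": [0, 0, 0], "claw": 0}
    - {"travel": [1.4, 3.2, 0], "dr": [0, 0, 0], "claw": 0}
    - {"travel": [2.4, 5.3, 0], "dr": [0, 0, 0], "claw": 0}
    - {"travel": [3.5, 7.7, 0], "dr": [0, 0, 0], "claw": 0}
    - {"travel": [4.7, 10.5, 0], "dr": [0, 0, 0], "claw": 0}
    - {"travel": [6, 13.2, 0], "dr": [0, 0, 0], "claw": 0}
    - {"travel": [7.2, 15.9, 0], "dr": [0, 0, 0], "claw": 0}
    - {"travel": [8.4, 18.7, 0], "dr": [0, 0, 0], "claw": 0}
    - {"travel": [9.6, 21.4, 0], "dr": [0, 0, 0], "claw": 0}
    - {"travel": [10.5, 23.2, 0], "dr": [0, 0, 0], "claw": 0}
    - {"travel": [10.9, 24.1, 0], "dr": [0, 0, 0], "claw": 0}

```text
time_s: 13.67
tool_pos: [0.5004, 0.0577, 0.1599]
tool_rot: [180.0, -0.1, 146.8]
force: [0.3, -0.2, -3.3]
grip_width: 0.0301
```

Request:
send_rows:
  series:
    - {"travel": [0.4, 0.8, 0], "dr": [0, 0, 0], "claw": 0}
    - {"travel": [1, 2.2, 0], "dr": [0, 0, 0], "claw": 0}
    - {"travel": [2, 4.5, 0], "dr": [0, 0, 0], "claw": 0}
    - {"travel": [3.2, 7, 0], "dr": [0, 0, 0], "claw": 0}
    - {"travel": [4.4, 9.8, 0], "dr": [0, 0, 0], "claw": 0}
    - {"travel": [5.6, 12.5, 0], "dr": [0, 0, 0], "claw": 0}
    - {"travel": [6.9, 15.2, 0], "dr": [0, 0, 0], "claw": 0}
    - {"travel": [8, 17.7, 0], "dr": [0, 0, 0], "claw": 0}
    - {"travel": [8.8, 19.5, 0], "dr": [0, 0, 0], "claw": 0}
    - {"travel": [9.3, 20.7, 0], "dr": [0, 0, 0], "claw": 0}
    - {"travel": [9.3, 20.7, 0], "dr": [0, 0, 0], "claw": 0}
    - {"travel": [9.3, 20.7, 0], "dr": [0, 0, 0], "claw": 0}

```text
time_s: 14.67
tool_pos: [0.538, 0.2761, 0.1602]
tool_rot: [-179.9, 0.0, 146.4]
force: [-0.6, -0.2, -3.4]
grip_width: 0.0299
```

Request:
send_rows:
  series:
    - {"travel": [0, 0, 0.5], "dr": [0, 0, 0], "claw": 0}
    - {"travel": [0, 0, 1.5], "dr": [0, 0, 0], "claw": 0}
    - {"travel": [0, 0, 3], "dr": [0, 0, 0], "claw": 0}
    - {"travel": [0, 0, 5], "dr": [0, 0, 0], "claw": 0}
    - {"travel": [0, 0, 7], "dr": [0, 0, 0], "claw": 0}
    - {"travel": [0, 0, 8.4], "dr": [0, 0, 0], "claw": 0}
    - {"travel": [0, 0, 9.2], "dr": [0, 0, 0], "claw": 0}
    - {"travel": [0, 0, 9.6], "dr": [0, 0, 0], "claw": 0}
    - {"travel": [0, 0, 9.6], "dr": [0, 0, 0], "claw": 0}
    - {"travel": [0, 0, 9.6], "dr": [0, 0, 0], "claw": 0}

```text
time_s: 15.5
tool_pos: [0.5384, 0.2771, 0.0653]
tool_rot: [180.0, 0.0, 146.4]
force: [0.1, 0.5, -2.1]
grip_width: 0.0295
```

Request:
send_rows:
  series:
    - {"travel": [0, 0, 0.15], "dr": [0, 0, 0], "claw": 0}
    - {"travel": [0, 0, 0.3], "dr": [0, 0, 0], "claw": 0}
    - {"travel": [0, 0, 0.45], "dr": [0, 0, 0], "claw": 0}
    - {"travel": [0, 0, 0.45], "dr": [0, 0, 0], "claw": 0}
    - {"travel": [0, 0, 0.45], "dr": [0, 0, 0], "claw": 0}

```text
time_s: 15.92
tool_pos: [0.5385, 0.2777, 0.0612]
tool_rot: [179.9, 0.0, 146.5]
force: [-0.0, -0.5, 1.9]
grip_width: 0.0298
```

Down (contact at 0.0612, as at the grasp). Release and lift clear.

Request:
send_rows:
  series:
    - {"travel": [0, 0, 0], "dr": [0, 0, 0], "claw": 8.7}
    - {"travel": [0, 0, 0], "dr": [0, 0, 0], "claw": 8.7}
    - {"travel": [0, 0, 0], "dr": [0, 0, 0], "claw": 8.7}
    - {"travel": [0, 0, 0], "dr": [0, 0, 0], "claw": 8.7}
    - {"travel": [0, 0, 0], "dr": [0, 0, 0], "claw": 8.7}
    - {"travel": [0, 0, 0], "dr": [0, 0, 0], "claw": 8.7}
    - {"travel": [0, 0, 0], "dr": [0, 0, 0], "claw": 8.7}
    - {"travel": [0, 0, 0], "dr": [0, 0, 0], "claw": 8.7}

```text
time_s: 16.58
tool_pos: [0.5379, 0.2773, 0.0602]
tool_rot: [180.0, 0.0, 146.5]
force: [0.1, -0.4, 0.0]
grip_width: 0.0755
```

Request:
send_rows:
  series:
    - {"travel": [0, 0, -1], "dr": [0, 0, 0], "claw": 8.7}
    - {"travel": [0, 0, -3], "dr": [0, 0, 0], "claw": 8.7}
    - {"travel": [0, 0, -6], "dr": [0, 0, 0], "claw": 8.7}
    - {"travel": [0, 0, -9], "dr": [0, 0, 0], "claw": 8.7}
    - {"travel": [0, 0, -12], "dr": [0, 0, 0], "claw": 8.7}
    - {"travel": [-3, -3, -13], "dr": [0, 0, 0], "claw": 8.7}
    - {"travel": [-6, -6, -13], "dr": [0, 0, 0], "claw": 8.7}
    - {"travel": [-9, -9, -13], "dr": [0, 0, 0], "claw": 8.7}
    - {"travel": [-11, -12, -13], "dr": [0, 0, 0], "claw": 8.7}
    - {"travel": [-12, -14, -13], "dr": [0, 0, 0], "claw": 8.7}
    - {"travel": [-12, -14, -13], "dr": [0, 0, 0], "claw": 8.7}
    - {"travel": [-12, -14, -13], "dr": [0, 0, 0], "claw": 8.7}

```text
time_s: 17.58
tool_pos: [0.5609, 0.0925, 0.1913]
tool_rot: [179.9, 0.0, 146.3]
force: [-0.8, 1.0, -0.4]
grip_width: 0.0871
```

```bash
python3 - <<'E'
from h import *
t=env.read_camera("top");s=env.read_camera("side")
print(env.get_obs()["tool_pos"],env.get_obs()["grip_width"])
cv2.imwrite("pics/end.png",np.hstack([t[130:330,180:420],s[130:330,220:460]]).repeat(1,0))
E
```

```text
[0.56058101 0.09582371 0.19078849] 0.0871385013220883
```

View pics/end.png

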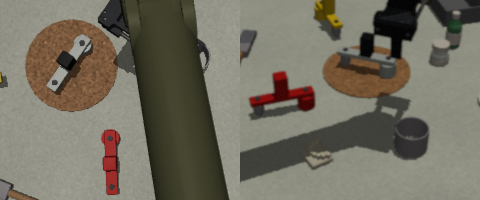

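The gauge stands upright on both feet in the middle of the mat (handle at 247,189 in the full top image, same as at the start). The ring is at (391,268) in the side view, unmoved, and the gripper is clear. Handing in.

```bash
python3 -c "
from cell import env
print(env.sign_off())"
```

```text
the job is handed in; nothing more can be done
None
```

The bore check is done and handed in at about 17.7 s; no verdict was reported.

- **Go foot:** it went fully home in the bushing. The bar lay on the rim, with light contact of about 4.5 N at the expected height.
- **No-go foot:** it sat on the mouth of the same bore for over half a second with about 9–13 N and did not go in. The height was the expected 34 mm above the go position.
- **Final state:** the last pictures show the gauge standing upright on both feet in the middle of its mat, by the tool's position within a few mm of the mat's centre. The casting ring is where it was, and the gripper is open and clear.
- **Disagreement:** the two cameras differed by about 4 mm in y on the bushing's position. I used the average, and the foot entered without touching the sides.

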